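# Centre the marquetry template and close the jig with the spacing comb

### The job

On the aluminium jig plate, tap the loose rosewood template from opposite sides, without lifting it, until it is centred on the etched cross and square with it. Then take the wooden spacing comb out of its rack (only its ends can be gripped there), set it down and let go, take it again by the middle, and lower it into the jig's slotted bar so that every tooth is in its own slot and the comb is fully home, with the template still centred. Do not disturb the other things on the bench.

Things in the scene. Friction and masses are not known exactly. Their poses are not given: they have to be found in the camera images.
- jig: Fixed aluminium jig plate, 300 mm (its x) by 290 mm (its y), 12 mm thick; origin at the centre of its underside, on the table. It carries the etched cross at y = -60 mm, a slotted bar along x at y = +90 mm and, in the corner at x = +118, y = -118 mm, a red toggle clamp 60 mm high (from the table), handle towards jig +x, not used.
- mark (a point): Centre of the etched cross on the plate's top face, 12 mm above the table, at jig x = 0, y = -60 mm (hidden under the template). Its dark lines run along jig x and y beyond the template; dark corner angles show the outline that the centred template fills with 3 mm to spare all round. Axes as the jig's.
- template: Loose rosewood slab 150 mm (its x) by 90 mm (its y) by 20 mm thick, about 0.25 kg, too wide to grip; thin pale centre lines inlaid along its x and y and down its edges. Origin: centre of its underside, on the jig plate. It starts turned and shifted; it slides when pushed and stops with the push. Centred: origin at the mark, x along jig x.
- rack: Fixed plywood rack, base 92 x 100 x 8 mm; two cheeks along its x, 92 mm long, 10 mm thick, 26 mm apart, tops 52 mm above the table, hold the comb between them. Origin: centre of its underside. It stands left or right of the jig; the table from 100 to 180 mm nearer to the robot than its centre is clear for setting the comb down.
- comb: Loose pale wooden comb, 0.1 kg, 44 mm high: spine 160 mm long (its x), 20 mm thick (its y), 28 mm high; below it five teeth at x = -60, -30, 0, 30, 60 mm, 14 x 14 mm with narrower tips, 16 mm long. Origin: middle, level with the tooth tips. It stands on its teeth on the rack's base, along the rack's x, each end 34 mm out of the cheeks. It can stand alone. Both ends alike.
- comb_shoulder (a point): Middle of the underside of the comb's spine, 16 mm above the tooth tips; it comes to point bar_seat when the comb is home.
- bar_seat (a point): Centre of the slotted bar's top (180 x 44 mm), 32 mm above the table. Five slots 19 x 19 mm, 19 mm deep, at jig x = -60, -30, 0, 30, 60 mm. At jig x from 40 to 90 mm either side, cheeks 30 mm high, 8 mm thick, 28 mm apart stand on it beside the comb's ends: fingers fit only at the middle. The home comb lies along jig x, its spine resting on this face.
- press_screw: Bystander, fixed: brass press screw with a cross handle on a 110 mm steel base, 132 mm high; stands on the side of the jig where the rack does not.
- straightedge: Bystander, loose: stainless steel straightedge, 200 x 30 x 5 mm, beyond the jig. Leave it.
- roller: Bystander, loose: yellow plastic seam roller, 170 mm long, beyond the rack positions on the left. Leave it.
- glue: Bystander, loose: white glue bottle, 56 mm across and 140 mm high, beyond the jig on the right. Leave it.
Not all that is in view belongs to the job. Of the things that look like the template, the larger one is meant.

How it is judged:
On the way, in this order (a step that is already met when the one before it is completed fails the run):
1. the template lies centred on the cross and square with it, at rest (horizontal distance between template and mark below 0.005 m and angle between the x axis of template and the x axis of jig, either way round below 0.06 rad and z of template in the frame of mark below 0.004 m and linear speed of template below 0.01 m/s and angular speed of template below 0.1 rad/s), for 0.2 s.
2. the comb has been taken out of the rack and set down, released and at rest, away from the slotted bar (contact force between the fingers and comb below 0.05 N and distance of comb from where it was at the start of the episode above 0.03 m and horizontal distance between comb_shoulder and bar_seat above 0.03 m and height (world z) of comb below 0.08 m and linear speed of comb below 0.01 m/s and angular speed of comb below 0.1 rad/s), for 0.2 s.
3. the comb is home in the slotted bar (horizontal distance between comb_shoulder and bar_seat below 0.006 m and z of comb_shoulder in the frame of bar_seat between -0.003 and 0.003 m and angle between the x axis of comb and the x axis of jig, either way round below 0.06 rad and angle between comb's own z axis and vertical below 0.06 rad), for 0.2 s.
At the end, for the whole second after the job is handed in: Template flat on the plate, centre within 5 mm of the cross, turned less than 0.06 rad from it; comb upright along the bar within 0.06 rad, spine within 3 mm of resting on it, middle within 6 mm of the bar's, all teeth in their slots; both released and at rest (all of step 1 and all of step 3 and contact force between the fingers and comb below 0.05 N and linear speed of comb below 0.01 m/s and angular speed of comb below 0.1 rad/s); the robot touches nothing.
It fails at once if the template is lifted or tipped (z of template in the frame of mark above 0.012 m or angle between template's own z axis and vertical above 0.15 rad).
It fails at once if the straightedge, roller or glue bottle is moved more than 30 mm (distance of any of straightedge, roller, glue from where it was at the start of the episode above 0.03 m).
It also fails if it takes over 72 s, if anything falls off the work surface, if the arm or the gripper's body presses on something with over 40 N, if the wrist force passes 120 N, or if a joint passes its speed limit or range.

### The arm

A 7-joint arm with a two-finger parallel gripper is mounted at the origin on the work surface. World frame = base frame: x ahead of the robot, y to its left, z up, the work surface at z = 0. Lengths are in m, angles in rad, forces in N, time in s.
With the tool pointing down it reaches from about 0.375 to 0.925 m from the base axis. Payload 3.1 kg.
Tool frame: the origin (TCP) lies at the very end of the fingers, on their centre line; the grasp point (between the pads) lies 19 mm behind it; z points along the fingers, y is the line along which they close (so a half turn about z gives the same grasp; the last joint's range is limited). The gripper opens to 85 mm and grips with 20 to 120 N. Pads are 22 mm wide; open, the fingers measure 114 mm over their backs; the gripper's body (76 mm by 85 mm) begins 54 mm behind the grasp point. The pads swing forward as they close: fully open they stand 13 mm farther back than shut.
Start: joints at [-1.293, 0.383, 0.044, 1.598, -0.018, 1.161, -0.05], TCP at [0.239, 0.605, 0.231] pointing down, gripper open.
Joint ranges: [-2.61, 2.61], [-0.41, 2.15], [-1.48, 1.57], [0, 2.5], [-1.57, 4.71], [0.05, 1.97], [-2.85, 2.85]. Speed limits (rad/s): [2.79, 2.79, 3.14, 3.14, 3.14, 3.14, 3.14].

### API

Orientations are given as a unit quaternion [x, y, z, w].
In Python, from cell import arm gives the robot as it stands. Calls block until the motion is done:
- arm.goto(position, orientation): joint-space move of the TCP to a pose.
- arm.movel(position, rot=None, velocity=0.15): straight line of the TCP; rot=None keeps the orientation; velocity is the mean speed in m/s.
- arm.goto_joints(angles): joint-space move.
- arm.set_gripper(opening, effort=None): finger opening in m; effort is the grip in N (None keeps the last); returns when the fingers have stopped.
- arm.sleep(seconds).
- arm.inverse_kinematics(position, orientation): joint angles nearest the present ones, or None.
- arm.sense(): the state.
- arm.grab_frame(name): name is "scene" or "top" or "wrist"; returns a dict with "image" (420x560x3 uint8, red, green, blue), "camera_matrix" (3x3 intrinsics, pixels), "dist_coeffs" ([k1, k2, p1, p2, k3] as OpenCV has them; the pictures are not rectified), "extrinsics" (4x4, takes a point from camera to world coordinates); the wrist camera has in their place "mount" (4x4, takes a point from camera to tool coordinates, whose origin is the TCP and whose axes are the flange's). Camera axes: x right, y down, z forward; pixel columns grow to the right and rows downward; lengths in m; the calibration is good to about 2 mm. A picture is of the moment at which its call begins: read the wrist's pose just before it. There is no depth.
A pose or a line that the arm cannot do raises arm.Unreachable and nothing moves.
- arm.close_job(): hands the job in; it is judged then, once.
The state is a dict: "clock": time; "joints": joint angles; "joint_velocities": joint speeds; "tau": joint torques, N m; "tcp_pos": TCP position; "tcp_rot": TCP orientation; "ft_force": force on the tool from outside, world axes, zero at the start; "moment": the same for the moment, N m; "opening": finger opening in m; "gripper_force": force on a finger pad.
Only numpy, scipy, OpenCV 4.12 (cv2) and the standard library are available. Lean on these libraries where they do the work, as an engineer would, in place of code of your own. Each camera call takes 0.05 s, during which the arm holds its last target. There are 200 camera calls.

## Working session

There is one attempt and no reset: what is moved stays moved. The work goes in short steps, each a Python script; the robot and the scene stay as the last script left them, time stands still between calls to the robot, and variables do not carry over. Pictures are saved under pics/ and viewed, at most 10 in all, crops included, and the job is handed in when it is done.

```bash
ls; mkdir -p pics; python3 - <<'E'
from cell import arm
import cv2,numpy as np
s=arm.sense();print(s)
a=arm.grab_frame("scene");b=arm.grab_frame("top")
for n,f in(("scene",a),("top",b)):
    cv2.imwrite(f"pics/{n}0.png",cv2.cvtColor(f["image"],cv2.COLOR_RGB2BGR)); print(n,f["camera_matrix"],f["dist_coeffs"],f["extrinsics"])
    np.savez(f"{n}.npz",**f)
E
```

```text
pics
{'clock': 0.0, 'joints': array([-1.29282573,  0.38387758,  0.04383193,  1.59960126, -0.01788069,
        1.16119341, -0.04989564]), 'joint_velocities': array([ 1.74126738e-03,  3.34794886e-04, -4.35398135e-05, -2.39794154e-03,
       -1.69950085e-03,  1.14281853e-03, -1.86217839e-03]), 'tau': array([-5.11260187e-04, -4.33461714e+01,  1.02467168e+00, -2.49506146e+01,
        1.07550609e-02,  1.12194882e-02,  1.58444931e-05]), 'tcp_pos': array([0.23820266, 0.60375196, 0.229847  ]), 'tcp_rot': array([ 1.86735848e-01,  9.82409242e-01, -1.33279293e-03, -1.70330315e-04]), 'ft_force': array([-0.21378476, -0.2337128 ,  0.12975797]), 'moment': array([ 0.00731734, -0.04507934,  0.00346986]), 'gripper_force': 0.0, 'opening': 0.08534658820034904}
scene [[494.83632762   0.         282.76631187]
 [  0.         494.83632762 207.68360209]
 [  0.           0.           1.        ]] [-0.10208918  0.          0.          0.          0.        ] [[-0.00450637  0.7142977  -0.69982747  1.47062182]
 [ 0.99989197  0.01300987  0.0068403  -0.09716314]
 [ 0.01399068 -0.69972105 -0.71427916  1.03554802]
 [ 0.          0.          0.          1.        ]]
top [[454.0177012    0.         292.17882468]
 [  0.         454.0177012  205.66871604]
 [  0.           0.           1.        ]] [-0.08695579  0.          0.          0.          0.        ] [[-0.00961642 -0.98035443  0.19700944  0.28335114]
 [-0.99983184  0.00635029 -0.0172036  -0.05931223]
 [ 0.01561456 -0.19714175 -0.98025064  1.28419103]
 [ 0.          0.          0.          1.        ]]
```

View pics/top0.png

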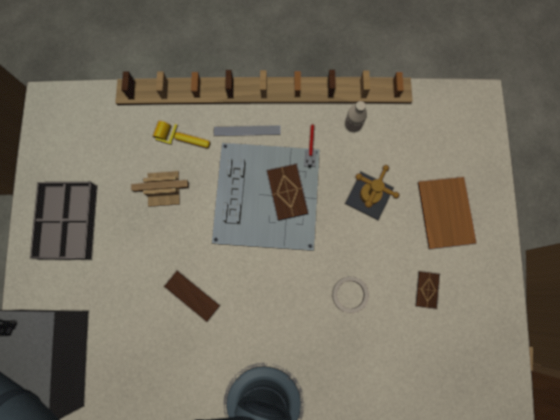

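View pics/scene0.png

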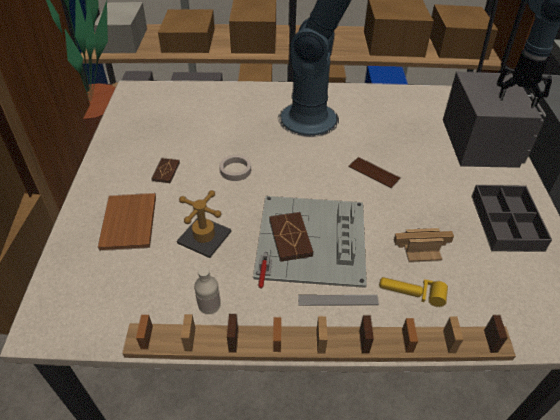

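The top view has the robot at the bottom, with world +x up and +y left. The plate corners are at about (221,144), (320,150), (314,249) and (213,244). The template centre is about (287,191), the rack (163,187), and the comb runs from (132,186) to (188,183). The clamp handle points up, so jig x is roughly world +x. The scene view agrees.

```bash
cat > h.py <<'E'
from cell import arm
import cv2,numpy as np
from scipy.spatial.transform import Rotation as R
def toworld(px,z,f,T):
    p=cv2.undistortPoints(np.array(px,float).reshape(-1,1,2),np.array(f["camera_matrix"]),np.array(f["dist_coeffs"])).reshape(-1,2)
    d=np.c_[p,np.ones(len(p))]@T[:3,:3].T
    z=np.broadcast_to(z,len(p))
    return T[:3,3]+d*((z-T[2,3])/d[:,2])[:,None]
def topix(P,f,T):
    W=np.linalg.inv(T)
    return cv2.projectPoints(np.array(P,float).reshape(-1,3),cv2.Rodrigues(W[:3,:3])[0],W[:3,3],np.array(f["camera_matrix"]),np.array(f["dist_coeffs"]))[0].reshape(-1,2)
def tool(s):
    T=np.eye(4);T[:3,:3]=R.from_quat(s["tcp_rot"]).as_matrix();T[:3,3]=s["tcp_pos"];return T
def wrist(name):
    s=arm.sense();f=arm.grab_frame("wrist");T=tool(s)@np.array(f["mount"])
    cv2.imwrite(f"pics/{name}.png",cv2.cvtColor(f["image"],cv2.COLOR_RGB2BGR))
    np.savez(name+".npz",T=T,**f);return f,T
def load(name):
    f=dict(np.load(name+".npz"));return f,f.get("T",f.get("extrinsics"))
def down(yaw): # tool z down, tool y (closing line) at angle yaw from world +y 
    return (R.from_euler('z',yaw)*R.from_quat([0,1,0,0])).as_quat() # tool x -> -x, y->+y
E
python3 - <<'E'
from h import *
f,T=load("top")
c=toworld([[221,144],[320,150],[314,249],[213,244]],0.012,f,T);print(c,c.mean(0))
print("tmpl",toworld([[287,191]],.032,f,T),"comb",toworld([[132,186],[188,183],[163,187]],[.052,.052,.04],f,T))
j=c.mean(0)
for p in([j[0]-.05,j[1]-.02,.45],[j[0]-.05,j[1],.40]):
    for y in (0,np.pi):
        print(p,y,arm.inverse_kinematics(p,down(y)))
w=arm.grab_frame("wrist");print(w["mount"],w["camera_matrix"],w["dist_coeffs"])
E
```

```text
[[ 0.72548614  0.12605737  0.012     ]
 [ 0.70536507 -0.16501046  0.012     ]
 [ 0.41446405 -0.14175924  0.012     ]
 [ 0.43052806  0.14210887  0.012     ]] [ 0.56896083 -0.00965087  0.012     ]
tmpl [[ 0.57747789 -0.06702917  0.032     ]] comb [[0.59026107 0.36849503 0.052     ]
 [0.59762739 0.2101809  0.052     ]
 [0.58959932 0.28353464 0.04      ]]
[np.float64(0.5189608305846408), np.float64(-0.029650866404325845), 0.45] 0 [-0.77123896 -0.00657448  0.7559054   1.61146766  0.00451264  1.53490931
  1.55529007]
[np.float64(0.5189608305846408), np.float64(-0.029650866404325845), 0.45] 3.141592653589793 [-0.85487618 -0.01100229  0.8386281   1.61385887  0.00818784  1.53509
 -1.5873668 ]
[np.float64(0.5189608305846408), np.float64(-0.009650866404325845), 0.4] 0 [-0.73948547  0.00641764  0.69127893  1.70118172 -0.00412913  1.43546769
  1.52313676]
[np.float64(0.5189608305846408), np.float64(-0.009650866404325845), 0.4] 3.141592653589793 [-8.53913095e-01  1.96256577e-03  8.06729235e-01  1.70468058e+00
 -1.43008572e-03  1.43555438e+00 -1.61778833e+00]
[[-2.39071046e-04 -9.65763218e-01 -2.59425036e-01  6.56650690e-02]
 [ 9.99999924e-01 -1.51280078e-04 -3.58370554e-04  2.30204052e-04]
 [ 3.06855260e-04 -2.59425102e-01  9.65763181e-01 -1.43218760e-01]
 [ 0.00000000e+00  0.00000000e+00  0.00000000e+00  1.00000000e+00]] [[367.08704295   0.         276.1269096 ]
 [  0.         367.08704295 216.66635352]
 [  0.           0.           1.        ]] [-0.09340665  0.          0.          0.          0.        ]
```

```bash
python3 - <<'E'
from h import *
arm.goto([.59,.26,.25],down(0));wrist("wr1")
arm.goto([.56,-.02,.27],down(0));f,T=wrist("wj1");print(arm.sense()["clock"],arm.sense()["joints"])
im=cv2.imread("pics/wj1.png");cv2.imwrite("pics/wj1b.png",cv2.resize(im,(800,600),interpolation=cv2.INTER_CUBIC))
E
```

```text
3.1333 [-0.38478523  0.18463985  0.38669905  1.78814214 -0.07596869  1.18319519
  1.6000955 ]
```

View pics/wj1b.png

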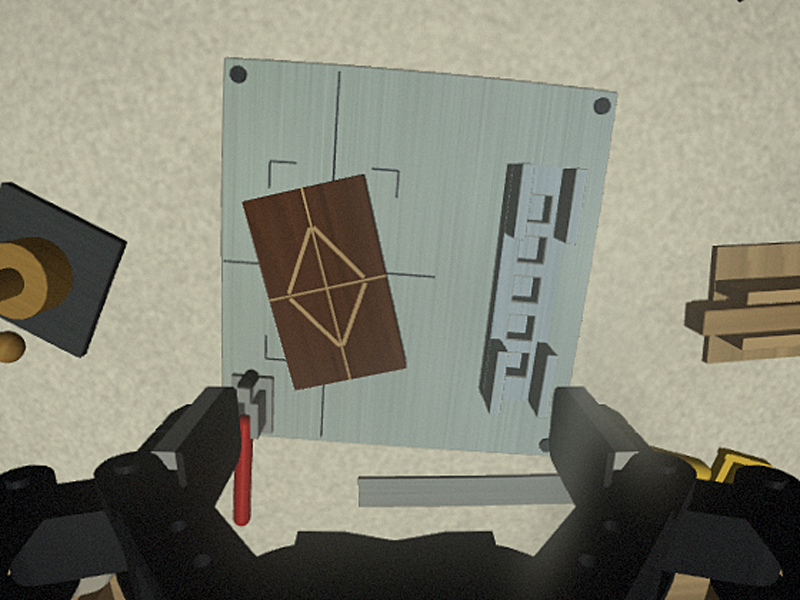

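View pics/wr1.png

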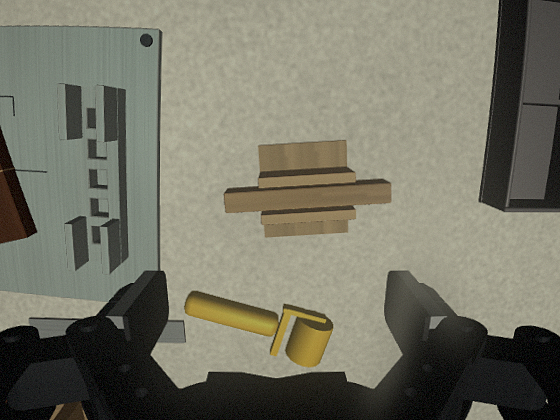

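The close view shows the plate, upscaled to 800 px:
- **Corner angles:** (270,162), (398,170) and (266,358).
- **Plate corners:** (225,57) and (617,92).
- **Template corners:** (243,202), (364,175), (407,367) and (295,389).
- **Slots:** from (540,208) to (514,365).

The rack view (560 px) shows the comb from (224,201) to (391,192).

I'll fit the jig pose and make a rectified map to refine it.

```bash
cat >> h.py <<'E'
def fit2d(A,B): # B=Rz(th)A+t
    a=A-A.mean(0);b=B-B.mean(0)
    th=np.arctan2((a[:,0]*b[:,1]-a[:,1]*b[:,0]).sum(),(a*b).sum())
    M=np.array([[np.cos(th),-np.sin(th)],[np.sin(th),np.cos(th)]]);t=B.mean(0)-M@A.mean(0)
    return th,t,np.linalg.norm(A@M.T+t-B,axis=1)
def template(f,T):
    hsv=cv2.cvtColor(f["image"],cv2.COLOR_RGB2HSV)
    m=((hsv[...,2]<130)&(hsv[...,1]>90)&((hsv[...,0]<12)|(hsv[...,0]>170))).astype(np.uint8)
    m=cv2.morphologyEx(m,cv2.MORPH_CLOSE,np.ones((7,7)));m=cv2.morphologyEx(m,cv2.MORPH_OPEN,np.ones((5,5)))
    cs=cv2.findContours(m,0,1)[0];best=None
    for c in cs:
        if cv2.contourArea(c)<500: continue
        w=toworld(c.reshape(-1,2)+0.0,.032,f,T)[:,:2]
        (ctr,sz,an)=cv2.minAreaRect((w*1000).astype(np.float32))
        if sz[0]<sz[1]: an+=90;sz=sz[::-1]
        print("rect",np.round(ctr,1),np.round(sz,1),round(an,2))
E
python3 - <<'E'
from h import *
f,T=load("wj1");k=.7
px=np.array([[270,162],[398,170],[266,358],[225,57],[617,92]])*k
A=np.array([[-78,-108],[-78,-12],[78,-108],[-150,-145],[-150,145]])/1000
W=toworld(px,.012,f,T)[:,:2];print(W);print(fit2d(A,W))
print("tmpl corners",toworld(np.array([[243,202],[364,175],[407,367],[295,389]])*k,.032,f,T));template(f,T)
S=toworld(np.array([[540,208],[531,249],[525,289],[519,327],[514,365]])*k,.032,f,T)[:,:2]
print(fit2d(np.array([[x,.09] for x in(-.06,-.03,0,.03,.06)]),S))
f,T=load("wr1");print("comb",toworld([[224,201],[391,192]],.045,f,T))
# rectified map in jig frame at z=.012, and z=.032 for the bar, 2px/mm
th,t,_=fit2d(A,W)
f,T=load("wj1")
def rect(x0,x1,y0,y1,z,s):
    xs,ys=np.meshgrid(np.arange(x0,x1,1/s),np.arange(y0,y1,1/s),indexing='ij')
    P=np.c_[xs.ravel(),ys.ravel()]/1000
    M=np.array([[np.cos(th),-np.sin(th)],[np.sin(th),np.cos(th)]])
    Q=np.c_[P@M.T+t,np.full(len(P),z)]
    q=topix(Q,f,T).astype(np.float32).reshape(*xs.shape,2)
    return cv2.remap(f["image"],q[...,0],q[...,1],cv2.INTER_CUBIC)[...,::-1].copy()
a=rect(-150,100,-145,0,.012,2);b=rect(-100,100,55,125,.032,2.5)
for i in range(0,290,20): cv2.line(a,(i,0),(i,4),(0,0,255),1)
o=np.zeros((500,480,3),np.uint8);o[:,:290]=a;o[:,300:475]=b
# nominal slots
for x in(-60,-30,0,30,60):
    c=(int(300+35*2.5),int((x+100)*2.5));cv2.rectangle(o,(c[0]-24,c[1]-24),(c[0]+24,c[1]+24),(0,0,255),1)
for x in(-78,78):
    for y in(-108,-12): cv2.circle(o,(int((y+145)*2),int((x+150)*2)),4,(0,0,255),1)
cv2.circle(o,(170,300),4,(0,0,255),1)
cv2.imwrite("pics/rect1.png",cv2.resize(o,None,fx=1.2,fy=1.2,interpolation=cv2.INTER_CUBIC))
E
```

```text
[[ 0.48903605 -0.10989737]
 [ 0.49511776 -0.01448649]
 [ 0.64395151 -0.12164908]
 [ 0.41400096 -0.13985828]
 [ 0.43626614  0.14650616]]
(np.float64(-0.07640893984977154), array([ 0.57453476, -0.00818096]), array([0.00051804, 0.00078589, 0.00020404, 0.00145265, 0.00135879]))
tmpl corners [[ 0.51724883 -0.12631028  0.032     ]
 [ 0.4986194  -0.03869168  0.032     ]
 [ 0.64338076 -0.00690749  0.032     ]
 [ 0.6623858  -0.09504841  0.032     ]]
rect [788.8 308.4] [101.9  64.8] 87.82
rect [ 788.9 -358.4] [115.3  53.6] 127.49
rect [ 752.7 -145.3] [75.6 14. ] 173.03
rect [580.1 -67.4] [149.2  89.7] 12.36
(np.float64(-0.09399116524875709), array([ 0.57257149, -0.00811086]), array([0.00111713, 0.00090347, 0.00053834, 0.00036646, 0.00114259]))
comb [[0.6011105  0.21170234 0.045     ]
 [0.59160957 0.3742191  0.045     ]]
```

View pics/rect1.png

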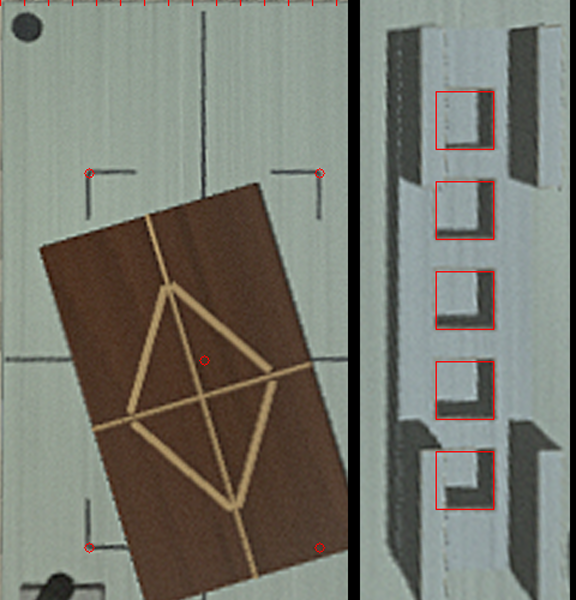

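The rectified map puts the corner angles, cross and slots within 1 mm of nominal. The jig is at (0.5745, -0.0082) with angle -0.0764. The template is at (0.580, -0.067), turned +16.7° from the jig. I'll push it with the two open fingers used as a fence.

```bash
cat >> h.py <<'E'
TH=-0.0764;JT=np.array([.5745,-.0082])
MJ=np.array([[np.cos(TH),-np.sin(TH)],[np.sin(TH),np.cos(TH)]])
def J(x,y,z): # jig mm -> world m
    return np.r_[MJ@np.array([x,y])/1000+JT,z]
def tmpl(f,T):
    hsv=cv2.cvtColor(f["image"],cv2.COLOR_RGB2HSV)
    m=((hsv[...,2]<130)&(hsv[...,1]>90)&((hsv[...,0]<12)|(hsv[...,0]>170))).astype(np.uint8)
    m=cv2.morphologyEx(m,cv2.MORPH_CLOSE,np.ones((7,7)));m=cv2.morphologyEx(m,cv2.MORPH_OPEN,np.ones((5,5)))
    for c in cv2.findContours(m,0,1)[0]:
        if cv2.contourArea(c)<500: continue
        w=(toworld(c.reshape(-1,2),.032,f,T)[:,:2]-JT)@MJ*1000
        ctr,sz,an=cv2.minAreaRect(w.astype(np.float32))
        if sz[0]<sz[1]: an+=90;sz=sz[::-1]
        if abs(sz[0]-150)<8 and abs(sz[1]-90)<8: print("tmpl jig mm",np.round(ctr,1),np.round(sz,1),round((an+90)%180-90,2))
E
python3 - <<'E'
from h import *
f,T=load("wj1");tmpl(f,T)
q=down(TH+np.pi/2)
arm.set_gripper(.06)
arm.goto(J(0,-142,.14),q);print(arm.sense()["joints"].round(2))
arm.movel(J(0,-142,.02),velocity=.15)
arm.movel(J(0,-98,.02),velocity=.05);print(arm.sense()["ft_force"])
arm.movel(J(0,-120,.02));arm.movel(J(0,-120,.14),velocity=.25)
arm.goto(J(0,-40,.26),q)
f,T=wrist("wj2");tmpl(f,T);print(arm.sense()["clock"],arm.sense()["tcp_pos"],J(0,-40,.26))
E
```

```text
tmpl jig mm [ 10.1 -58.6] [149.2  89.7] 16.74
[ 0.99  0.58 -1.03  1.8   0.57  1.08  2.82]
[-0.9027147  -0.39046597  0.51726034]
tmpl jig mm [ 18.9 -37.9] [148.3  89.5] 3.61
8.4917 [ 0.56995081 -0.05014684  0.25730661] [ 0.57144697 -0.04808332  0.26      ]
```

```bash
python3 - <<'E'
from h import *
q=down(TH+np.pi/2)
arm.goto(J(19,36,.14),q)
arm.movel(J(19,36,.02),velocity=.2)
arm.movel(J(19,-4,.02),velocity=.05);print(arm.sense()["ft_force"])
arm.movel(J(19,15,.02));arm.movel(J(19,15,.14),velocity=.25)
arm.goto(J(0,-40,.26),q)
f,T=wrist("wj3");tmpl(f,T)
# +x end, fence along jig y
q=down(TH)
arm.set_gripper(.03)
arm.goto(J(125,-50,.14),q);print(arm.sense()["joints"].round(2),arm.sense()["clock"],arm.sense()["tcp_pos"]-J(125,-50,.14))
f,T=wrist("wj4");tmpl(f,T)
E
```

```text
[0.15709385 0.29146877 0.20237119]
tmpl jig mm [ 15.5 -61. ] [148.5  88.9] -0.14
[ 0.5   0.65 -0.66  1.51  0.42  1.12  1.25] 14.1 [8.88204111e-05 1.08615311e-04 3.63414185e-04]
```

View pics/wj4.png

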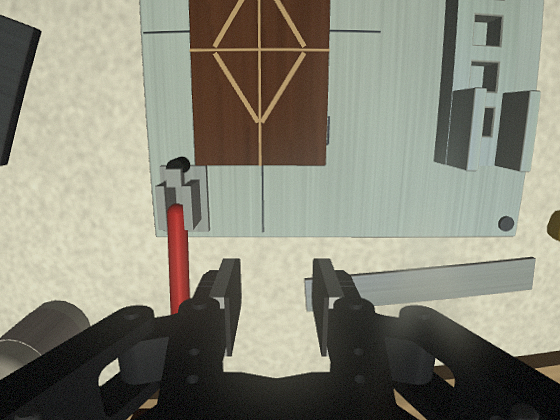

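The template is now square. Its right end edge is clear of the clamp (px 155–208), and the etched lines line up with its inlays. Next I'll push it from the +x end, keeping clear of the clamp.

```bash
python3 - <<'E'
from h import *
q=down(TH)
arm.set_gripper(.02)
arm.movel(J(113,-46,.14),rot=q,velocity=.2)
arm.movel(J(113,-46,.02),velocity=.15);print(arm.sense()["ft_force"])
arm.movel(J(86,-46,.02),velocity=.04);print(arm.sense()["ft_force"])
arm.movel(J(105,-46,.02));arm.movel(J(105,-46,.14),velocity=.25)
arm.goto(J(-10,-20,.27),q)
arm.set_gripper(.085)
f,T=wrist("wj5");tmpl(f,T);print(arm.sense()["clock"])
im=cv2.imread("pics/wj5.png")
p=topix([J(x,y,.012) for x in(-78,78) for y in(-108,-12)]+[J(x,90,.032) for x in(-60,-30,0,30,60)],f,T)
for a in p: cv2.drawMarker(im,tuple(int(round(v)) for v in a),(0,0,255),cv2.MARKER_CROSS,7,1)
cv2.imwrite("pics/wj5b.png",cv2.resize(im,(800,600),interpolation=cv2.INTER_CUBIC))
E
```

```text
[0.52904721 0.41731656 0.73760655]
[ 1.8008539  -0.8957633   1.65751024]
tmpl jig mm [  0.1 -61.9] [149.   88.1] 0.06
18.775
```

View pics/wj5b.png

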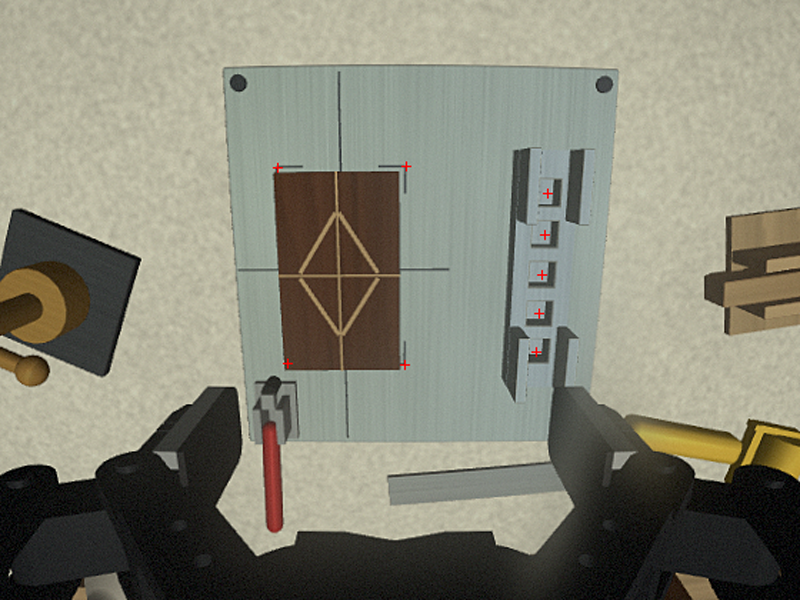

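The template is centred at about (0, -61.5) with angle 0°, and the inlays line up with the etched lines. The jig markers fall on the angles and slots. Next is the comb, gripped at its end nearer the jig.

```bash
python3 - <<'E'
from h import *
f,T=load("wr1")
# top face: near-edge corners and far-edge corners
P=toworld([[224,194],[390,181],[391,199],[225,212]],.052,f,T)[:,:2];print(P)
c=P.mean(0);d=(P[1]+P[2]-P[0]-P[3]);ang=np.arctan2(d[1],d[0]);print(c,ang,np.linalg.norm(d)/2)
u=d/np.linalg.norm(d);g=c-u*.065;print(g)
for y in (ang,ang-np.pi):   # tool y along +-normal: yaw s.t. tool y (pi/2+yaw) = ang+-pi/2
    for p in ([*g,.022],[*(g-[.14,0]),.02],[*(c-[.14,0]),.02]):
        r=arm.inverse_kinematics(p,down(y));print(y,None if r is None else r.round(2))
f,T=load("wj5");print("top view wj5 check", topix([[*c,.052]],f,T))
E
```

```text
[[0.59275454 0.21294006]
 [0.5796498  0.37016018]
 [0.59706929 0.37251699]
 [0.61036591 0.21331854]]
[0.59495989 0.29223394] 1.6540415909889414 0.15875905024352452
[0.60036458 0.22745903]
1.6540415909889414 [ 0.23  0.82 -0.9   1.71  0.75  0.99  2.27]
1.6540415909889414 [ 0.26  0.65 -0.95  2.02  0.73  0.84  2.11]
1.6540415909889414 [ 0.11  0.68 -0.93  1.96  0.72  0.87  2.02]
-1.4875510626008517 [-0.05  0.67 -0.49  1.72  0.4   0.85 -0.63]
-1.4875510626008517 [-0.04  0.5  -0.57  2.04  0.41  0.71 -0.79]
-1.4875510626008517 [-0.15  0.55 -0.58  1.97  0.43  0.75 -0.91]
top view wj5 check [[573.73241043 195.16849592]]
```

```bash
python3 - <<'E'
from h import *
q=down(1.65404-np.pi);g=np.array([.60036,.22746]);c=np.array([.59496,.29223])
arm.set_gripper(.055)
arm.goto([*g,.12],q)
arm.movel([*g,.022],velocity=.12)
arm.set_gripper(0,effort=40);s=arm.sense();print(s["opening"],s["gripper_force"],s["ft_force"],s["clock"])
arm.movel([*g,.10],velocity=.12)
d=np.array([.14,0])
arm.movel([*(g-d),.10],velocity=.2);s=arm.sense();print(s["opening"],s["ft_force"])
arm.movel([*(g-d),.025],velocity=.12)
arm.movel([*(g-d),.0135],velocity=.02);print(arm.sense()["ft_force"])
arm.set_gripper(.055);arm.sleep(.4)
arm.movel([*(g-d),.12],velocity=.2)
arm.goto([*(c-d),.20],q)
f,T=wrist("wc1");print(arm.sense()["clock"])
p=topix([[*(c-d),.044]],f,T)[0];print(p)
im=cv2.imread("pics/wc1.png")
cv2.drawMarker(im,tuple(int(v) for v in p),(0,0,255),cv2.MARKER_CROSS,9,1)
cv2.imwrite("pics/wc1b.png",cv2.resize(im,(800,600),interpolation=cv2.INTER_CUBIC))
E
```

```text
0.019179853330242778 41.462745666503906 [-0.40594575 -0.25433105  4.02326614] 22.2083
0.019294459357766528 [-0.21280958  1.2064261  -0.50352033]
[-3.08031959 -3.83716945 11.63096997]
27.4167
[277.44517954 200.29232365]
```

View pics/wc1b.png

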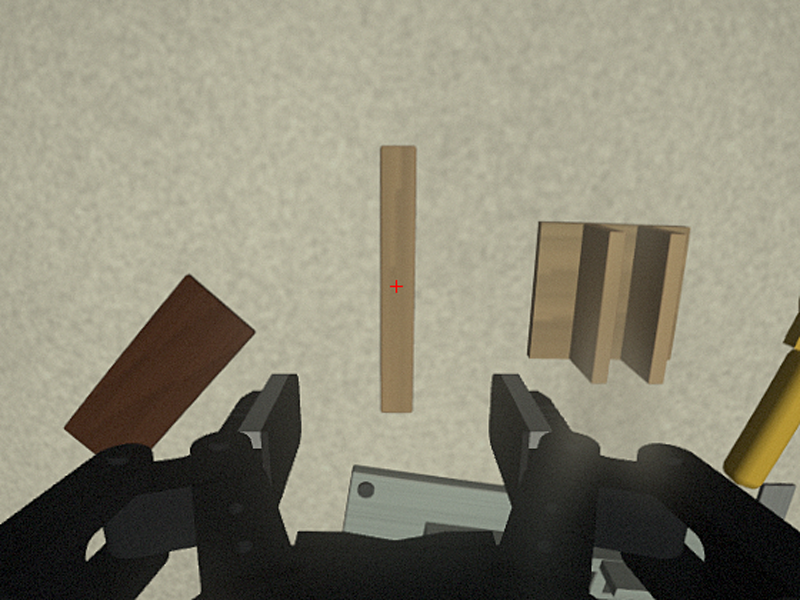

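The comb stands on the table with its ends at (398,146) and (397,411) in the upscaled view. The other brown slab is the distractor. I'll measure the comb and cross-check the jig's y and x using the etched lines in frames taken at different wrist yaws.

```bash
python3 - <<'E'
from h import *
f,T=load("wc1")
P=toworld(np.array([[381,146],[415,146],[413,411],[381,411]])*.7,.044,f,T)[:,:2];print(P)
c=P.mean(0);d=P[0]+P[1]-P[2]-P[3];print("c",c,"ang",np.arctan2(d[1],d[0]),"len",np.linalg.norm(d)/2)
print("expected",np.array([.59496,.29223])-[.14,0])
def prof(name,xr,yr,axis):
    f,T=load(name);xs,ys=np.meshgrid(np.arange(*xr,.25),np.arange(*yr,.25),indexing='ij')
    Q=np.array([J(a,b,.012) for a,b in zip(xs.ravel(),ys.ravel())])
    q=topix(Q,f,T).astype(np.float32).reshape(*xs.shape,2)
    g=cv2.cvtColor(cv2.remap(f["image"],q[...,0],q[...,1],1),cv2.COLOR_RGB2GRAY).mean(axis=axis)
    return np.arange(*(yr if axis==0 else xr),.25)[g.argmin()],g.min().round(),np.median(g).round(),(q.min((0,1)),q.max((0,1)))
for n in("wj1","wj2","wj3","wj5"):
    print(n,"yline",prof(n,(-140,-85),(-70,-50),0)); print(n,"xline",prof(n,(-10,10),(0,18),1))
E
```

```text
[[0.43983844 0.36993389]
 [0.45840572 0.37152131]
 [0.47213697 0.2137764 ]
 [0.45225331 0.2120839 ]]
c [0.45565861 0.29182887] ang 1.65345467499246 len 0.1583380635553095
expected [0.45496 0.29223]
wj1 yline (np.float64(-60.5), np.float64(74.0), np.float64(154.0), (array([224.781  ,  54.34299], dtype=float32), array([246.71515, 109.83586], dtype=float32)))
wj1 xline (np.float64(-0.5), np.float64(80.0), np.float64(156.0), (array([283.169  , 183.44559], dtype=float32), array([300.65097, 202.07062], dtype=float32)))
wj2 yline (np.float64(-60.5), np.float64(89.0), np.float64(165.0), (array([354.3238 , 154.84903], dtype=float32), array([405.9205 , 173.69386], dtype=float32)))
wj2 xline (np.float64(-0.25), np.float64(81.0), np.float64(98.0), (array([265.88608, 218.73328], dtype=float32), array([283.8476 , 234.14763], dtype=float32)))
wj3 yline (np.float64(-60.0), np.float64(92.0), np.float64(166.0), (array([354.37988, 154.42079], dtype=float32), array([405.9494 , 173.20068], dtype=float32)))
wj3 xline (np.float64(-1.25), np.float64(102.0), np.float64(167.0), (array([266.03613, 218.35878], dtype=float32), array([283.98627, 233.78226], dtype=float32)))
wj5 yline (np.float64(-60.5), np.float64(73.0), np.float64(154.0), (array([227.5157 ,  55.18384], dtype=float32), array([247.41658 , 109.527145], dtype=float32)))
wj5 xline (np.float64(-0.75), np.float64(79.0), np.float64(157.0), (array([293.94116, 179.68826], dtype=float32), array([310.22318, 197.22278], dtype=float32)))
```

```bash
python3 - <<'E'
from h import *
c=np.array([.45566,.29183]);q=down(1.6537-np.pi)
arm.movel([*c,.12],rot=q,velocity=.2)
arm.movel([*c,.021],velocity=.1)
arm.set_gripper(0,effort=50);s=arm.sense();print(s["opening"],s["gripper_force"])
arm.movel([*c,.17],velocity=.15)
arm.goto(J(-.6,89.7,.17),down(TH));arm.movel(J(-.6,89.7,.065),velocity=.12);arm.sleep(.3)
s=arm.sense();b=s["ft_force"];print(s["opening"],b,s["tcp_pos"]-J(-.6,89.7,.065),s["clock"],s["joints"].round(2))
wrist("wb1")
for z in np.arange(.062,.0364,-.003):
    arm.movel(J(-.6,89.7,max(z,.0370)),velocity=.02)
    s=arm.sense();d=s["ft_force"]-b;print(round(z,4),s["tcp_pos"][2].round(4),d.round(1))
    if np.linalg.norm(d)>12: break
print(s["clock"])
E
```

```text
0.018934172653629604 49.39690947532654
0.018822154799869293 [ 0.1020624  -0.23331169 -1.21173472] [ 4.63545039e-04 -1.74001290e-05  6.43659129e-04] 33.5333 [ 0.38  0.58 -0.73  1.84  0.49  0.9   0.91]
0.062 0.0617 [ 0.8 -0.5  1.2]
0.059 0.0587 [0.5 0.6 0.6]
0.056 0.0558 [-0.6 -0.2  0.2]
0.053 0.0528 [ 0.3 -0.5  0.1]
0.05 0.0498 [-0.7  0.3 -0.3]
0.047 0.0468 [-0.1  0.4  0.8]
0.044 0.0438 [-0.4  0.6  0.8]
0.041 0.0408 [-0.2  0.5  0.5]
0.038 0.0379 [-0.4 -0.7 -0.9]
36.2833
```

The comb went in with no contact force. Now I'll seat it, release and check.

```bash
python3 - <<'E'
from h import *
b=arm.sense()["ft_force"]
for z in(.037,.0362,.0355,.035):
    arm.movel(J(-.6,89.7,z),velocity=.02);s=arm.sense();d=s["ft_force"]-b;print(z,s["tcp_pos"][2],d.round(1))
    if d[2]>6: break
arm.set_gripper(.05);arm.sleep(.2)
arm.movel(J(-.6,89.7,.15),velocity=.15)
arm.goto(J(-20,0,.27),down(TH));arm.sleep(.2)
f,T=wrist("we");tmpl(f,T);print(arm.sense()["clock"])
im=cv2.imread("pics/we.png")
p=topix([J(x-.6,89.7+y,.060) for x in(-80,80) for y in(-10,10)],f,T)
for a in p: cv2.drawMarker(im,tuple(int(round(v)) for v in a),(0,0,255),cv2.MARKER_CROSS,7,1)
cv2.imwrite("pics/web.png",cv2.resize(im,(800,600),interpolation=cv2.INTER_CUBIC))
E
```

```text
0.037 0.03773838085704362 [-2.4  0.1  7.8]
tmpl jig mm [  0.  -61.1] [149.1  89.4] 0.3
38.9333
```

View pics/web.png

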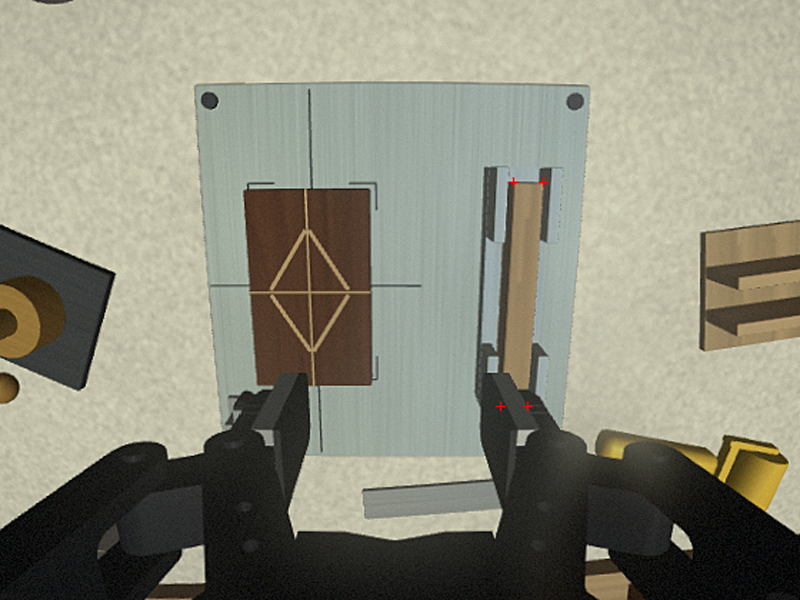

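The comb's end lies exactly on the predicted home outline at (512–544,182). The template is at (0, -61), square, and the robot is clear.

```bash
python3 -c "
from cell import arm
print(arm.close_job())"
```

```text
the job is handed in; nothing more can be done
None
```

I've handed the job in at about 39 s of the 72 s allowed, and no verdict came back: the template measured about 1 mm from the cross and within 0.5° of square, and the comb is home in the slotted bar, released, with its visible end on the predicted outline.

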